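Hold the sprung clamp open at the mark

TASK

Get the sprung clamp on the bench ready for a workpiece: with its jaw still closed, take the one of the two loose metal sleeves whose bore is wide enough for the jaw's upright pin and slip it down over the pin until it sits on the jaw. Then pull the jaw open by that sleeve until the jaw's pointer stands at the marker on the side rail, never letting the jaw snap back, and finish while still gripping the sleeve and holding the jaw there against its spring. Leave the other sleeve standing upright on the bench and do not disturb the tape measure, the wood offcut or the nuts.

Things in the scene. Friction and masses are not known exactly. Their poses are not given: they have to be found in the camera images.
- clamp: sprung bench clamp, fixed: plywood base 200 x 90 x 15 mm, dark steel fixed jaw at the rear (+x) end and dark end block with spring barrel at the front (-x), both 51 mm high, two guide rods between; aluminium rail 35 mm high along its left (+y) side. Origin: centre of the base's underside. x runs along the rods, front to rear, z up. Place and yaw vary; its front is turned roughly to the robot
- jaw (a joint): opening (m) of the moving jaw, a bright steel block 30 x 56 mm, top 50 mm over the bench, on the guide rods: 0 closed against the fixed jaw (the start), grows as it is pulled to the clamp's front (-x of the clamp), at most 0.08. Its spring shuts it with 4.5 N when closed plus 130 N/m of opening (damping 12 N s/m); let go, it snaps back
- pin_foot (a point): on the moving jaw's top face, at the middle of the foot of its upright steel pin: pin 18 mm in diameter, 40 mm high, bevelled at the top. Moves with the jaw; axes as the clamp's
- pointer (a point): tip of the small dark pointed index on the left (+y) side of the moving jaw, at the height of its top face. Moves with the jaw
- mark (a point): tip of the dark marker clipped on the side rail. The jaw is at the mark when the pointer's tip is beside this tip (same x in the clamp's frame; sideways they pass 1 mm apart). It stands 30 to 60 mm in front of the closed jaw's pointer, elsewhere each time, and does not move. Axes as the clamp's
- sleeve_wide: loose plain aluminium tube standing on the bench, 36 mm outside diameter, 60 mm high, open at both ends, with the wide bore: 22 mm, wall 7 mm; it fits over the pin. 0.08 to 0.17 kg. Origin: centre of its lower end; z along the tube, up. Told from the other sleeve by the bore alone; they swap places
- sleeve_narrow: loose plain aluminium tube standing on the bench, the same outside (36 mm diameter, 60 mm high), with the narrow bore: 12 mm, too small for the pin. Origin: centre of its lower end; z along the tube, up
- tape_measure: tape measure standing on the bench, 39 x 90 x 70 mm, a bystander. Origin: centre of its underside
- offcut_2: small loose wood offcut lying on the bench, 30 x 90 x 20 mm, a bystander. Origin: centre of its underside
- hex_nut_1: one of two loose steel hexagon nuts lying on the bench, 18 x 21 x 10 mm, a bystander. Origin: centre of its underside
- hex_nut_2: the other loose steel hexagon nut, the same size, a bystander. Origin: centre of its underside
Things that resemble listed ones, but are neither listed nor needed, are in the scene too. What is shaped like the sleeve_wide but black is not meant. What is shaped like the sleeve_narrow but green is not meant.

How it is judged:
On the way:
1. the wide-bore sleeve is down over the pin and sits on the jaw, with the jaw still closed (less than 10 mm open) (horizontal distance between sleeve_wide and pin_foot below 0.006 m and z of sleeve_wide in the frame of pin_foot below 0.006 m and angle between sleeve_wide's own z axis and vertical below 0.15 rad and value of joint jaw below 0.01 m), for 0.2 s.
At the end, for the whole second after the job is handed in: Jaw still, pointer within 4 mm of the mark along the rods; fingers hold the wide sleeve (over 4 N), which is over the pin (within 6 mm of its foot in height and sideways, tilt under 0.15 rad) and pulls the jaw (over 3 N); the narrow sleeve stands on the bench (tilt under 0.1 rad) (horizontal distance between sleeve_wide and pin_foot below 0.006 m and z of sleeve_wide in the frame of pin_foot below 0.006 m and angle between sleeve_wide's own z axis and vertical below 0.15 rad and x of pointer in the frame of mark between -0.004 and 0.004 m and velocity of joint jaw between -0.01 and 0.01 m/s and contact force between the fingers and sleeve_wide above 4 N and contact force between sleeve_wide and clamp above 3 N and height (world z) of sleeve_narrow below 0.006 m and angle between sleeve_narrow's own z axis and vertical below 0.1 rad); the arm keeps its last pose, push and grip.
It fails at once if the jaw snaps back (closes faster than 0.3 m/s) (velocity of joint jaw below -0.3 m/s).
It fails at once if the tape measure, the wood offcut or a nut is moved more than 30 mm (distance of any of tape_measure, offcut_2, hex_nut_1, hex_nut_2 from where it was at the start of the episode above 0.03 m).
It also fails if it takes over 48 s, if anything falls off the work surface, if the arm or the gripper's body presses on something with over 40 N, if the wrist force passes 120 N, or if a joint passes its speed limit or range.

ROBOT

A 6-joint arm with a two-finger parallel gripper is mounted at the origin on a cart in front of the work surface, level with it; the furniture and walls round the work are solid. World frame = base frame: x ahead of the robot, y to its left, z up, the work surface at z = 0. Lengths are in m, angles in rad, forces in N, time in s.
With the tool pointing down it reaches from about 0.3 to 0.875 m from the base axis. Payload 6.4 kg.
Tool frame: the origin (TCP) lies at the very end of the fingers, on their centre line; the grasp point (between the pads) lies 19 mm behind it; z points along the fingers, y is the line along which they close (so a half turn about z gives the same grasp; the last joint's range is limited). The gripper opens to 85 mm and grips with 20 to 120 N. Pads are 22 mm wide; open, the fingers measure 114 mm over their backs; the gripper's body (76 mm by 85 mm) begins 54 mm behind the grasp point. The pads swing forward as they close: fully open they stand 13 mm farther back than shut.
Start: joints at [-1.379, 0.181, 1.607, -0, 1.354, -0.206], TCP at [0.223, -0.53, 0.231] pointing down, gripper open.
Joint ranges: [-2.99, 2.99], [-0.89, 2.07], [0.3, 2.58], [-1.14, 4.28], [0, 2.63], [-3.12, 3.12]. Speed limits (rad/s): [2.57, 2.57, 3.01, 3.14, 3.14, 3.14].

INTERFACE

Orientations are given as a unit quaternion [w, x, y, z].
In Python, from bench import ctrl gives the robot as it stands.
- The arm moves only by the tool jog_arm, never from a script. Its argument "series" is a list that holds one entry, the list of rows, each a list of 7 numbers: the shift along the tool's x, y, z in mm, then the turn, a rotation vector about the tool's x, y, z in rad, then the finger opening in mm, from 0 to 85.4. In form: [[[tx, ty, tz, rx, ry, rz, gripper], ...]]. A call has exactly 10 rows; each row shifts and turns the commanded pose from where the row before left it, along the tool's axes as they then stand; what a row does not reach is not made up. A row lasts 1/10 s, in which the tool goes at most 50 mm and 8.59 degrees, less where a joint would pass 70% of its speed; a pose out of reach is approached as far as the arm can. A call with a gripper value outside its range is refused whole. The fingers move at their own pace and stop on an object; the grip force is fixed at half the most. Time passes only in rows, so rows that do not move let the fingers close, or fill a call up. It gives the time, the measured TCP pose, the force, the opening and the grip force at its end, in the units of the state.
- ctrl.get_obs(): the state, without advancing time (a new reading comes with each control period).
- ctrl.camera(name): name is "scene" or "side" or "wrist"; returns a dict with "frame" (384x512x3 uint8, blue, green, red), "z_map" (384x512 float32, m along the optical axis (not along the pixel's ray), 0 where there is no reading), "fx", "fy", "cx", "cy" (pixels), "xyz" and "rotation" of the camera in the world. Camera axes: x right, y down, z forward; pixel columns grow to the right and rows downward; lengths in m; the calibration is good to about 2 mm. The wrist camera is an equidistant fisheye: a pixel r from the principal point sees the ray r / f radians off the axis. A picture is of the moment at which its call begins.
- ctrl.hand_in(): hands the job in; it is judged then, once.
The state is a dict: "time_s": time; "q": joint angles; "dq": joint speeds; "joint_efforts": joint torques, N m; "eef_pos": TCP position; "eef_rot": TCP orientation; "wrist_force": force on the tool from outside, world axes, zero at the start; "torque": the same for the moment, N m; "opening": opening from 0.0 (shut) to 1.0 (fully open); "grasp_force": force on a finger pad.
Only numpy, scipy, OpenCV 4.12 (cv2) and the standard library are available. Lean on these libraries where they do the work, as an engineer would, in place of code of your own. Each camera call takes 0.05 s, during which the arm holds its last target. There are 200 camera calls.

## Working session

There is one attempt and no reset: what is moved stays moved. The work goes in short steps, Python scripts to look and compute and a tool call to move; the robot and the scene stay as the last step left them, time stands still between calls to the robot, and variables do not carry over. Pictures are saved under pics/ and viewed, at most 10 in all, crops included, and the job is handed in when it is done.

Besides the shell and the picture viewer there is one more tool, called after ">>>" as a command line: name --argument value ..., lists and objects as JSON in quotes. jog_arm: Moves the arm, as the interface text tells. Its arguments: {"type":"object","properties":{"series":{"type":"array"}},"required":["series"]}

```bash
mkdir -p pics; cat > h.py <<'E'
import numpy as np, cv2
from bench import ctrl
def cloud(c):
    h,w=c["z_map"].shape; u,v=np.meshgrid(np.arange(w),np.arange(h)); z=c["z_map"]
    P=np.stack([(u-c["cx"])/c["fx"]*z,(v-c["cy"])/c["fy"]*z,z],-1)
    R=np.array(c["rotation"]); 
    if R.size==4:
        from scipy.spatial.transform import Rotation as Ro; R=Ro.from_quat(np.r_[R[1:],R[0]]).as_matrix()
    W=P@R.reshape(3,3).T+np.array(c["xyz"]); W[z==0]=np.nan
    return W
E
python3 - <<'E'
from h import *
import pickle
o=ctrl.get_obs(); print(o)
d={}
for n in("scene","side","wrist"):
    c=ctrl.camera(n); d[n]=c; print(n,c["xyz"],c["rotation"],c["fx"],c["cx"],c["cy"])
pickle.dump(d,open("d0.pkl","wb"))
cv2.imwrite("pics/a.png",cv2.resize(np.vstack([d["scene"]["frame"],d["side"]["frame"]]),(400,600)) )
cv2.imwrite("pics/scene.png",cv2.resize(d["scene"]["frame"],(800,600),interpolation=cv2.INTER_CUBIC))
cv2.imwrite("pics/side.png",cv2.resize(d["side"]["frame"],(800,600),interpolation=cv2.INTER_CUBIC))
E
```

```text
{'time_s': 0.0, 'q': array([-1.37929872e+00,  1.81537734e-01,  1.60799994e+00,  1.94167549e-05,
        1.35377241e+00, -2.06352810e-01]), 'dq': array([ 0.00013331,  0.00104557,  0.00058138, -0.00024544, -0.00083026,
       -0.00036023]), 'joint_efforts': array([-8.37608059e-05, -4.44877267e+01, -3.51339054e+01, -3.59771011e-04,
        8.98838363e-03,  1.20761786e-05]), 'eef_pos': array([ 0.22266573, -0.52955274,  0.2303899 ]), 'eef_rot': array([-8.58619438e-04,  9.80279593e-01,  1.97613717e-01,  1.58567082e-05]), 'wrist_force': array([-0.72526258, -0.89957087, -0.4310843 ]), 'torque': array([-0.02282308,  0.03869077, -0.00839857]), 'grasp_force': 0.0, 'opening': 0.9964786318637969}
scene [-0.01384469  0.5518079   0.65442075] [ 0.17070419 -0.34308912  0.83227939 -0.40057577] 379.0235623267366 259.5602763158225 196.35206321911437
side [ 0.45205161 -0.80225509  0.46694701] [-0.53585788  0.84399412 -0.0207858   0.00990989] 399.28386619668686 250.77434212947787 189.3852619700862
wrist [ 0.29394282 -0.50008595  0.37341826] [ 0.12747857  0.82279082 -0.54716071 -0.08590485] 297.3186396354542 257.83037906217083 189.18506816314303
```

View pics/scene.png

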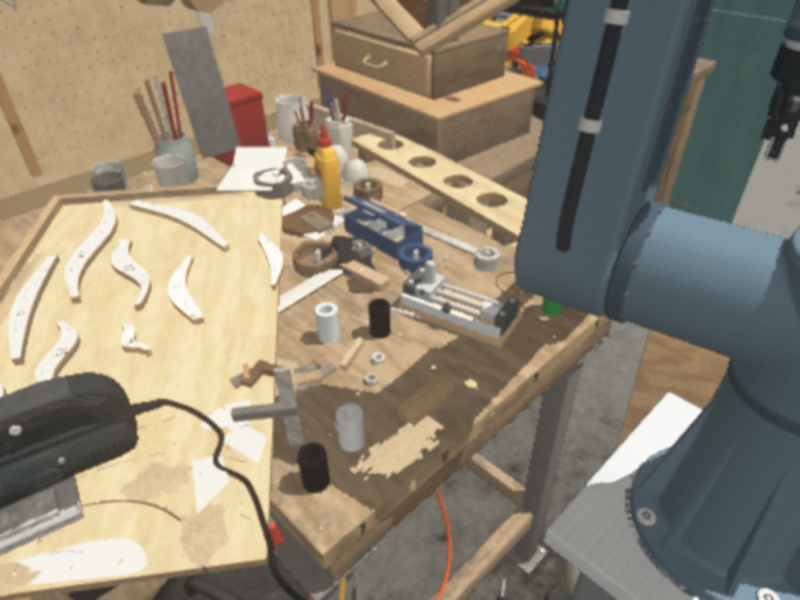

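View pics/side.png

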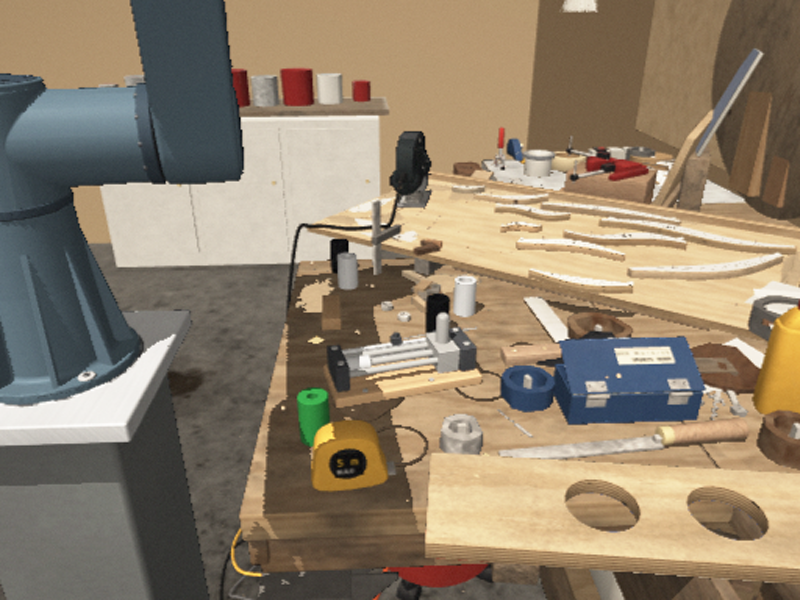

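Scene picture (800-px scale): bright aluminium sleeves at (327,322) and (349,427). Black decoys are at (380,318) and (313,467), a green one at (553,300), and the clamp is around (460,300). The bores need an enlarged crop.

```bash
python3 - <<'E'
from h import *
import pickle
d=pickle.load(open("d0.pkl","rb"))
s=d["scene"]; W=cloud(s); V=cloud(d["side"])
def circ(W,c,zr=(0.056,0.064)):
    m=(abs(W[...,2]-0.06)<.004)&(np.hypot(W[...,0]-c[0],W[...,1]-c[1])<.035)
    return m
for (u,v) in((327,322),(349,427)):
    p=W[int(v*.64),int(u*.64)]; 
    near=np.hypot(W[...,0]-p[0],W[...,1]-p[1])<.045
    # fit side points to circle r=18
    from scipy.optimize import least_squares
    for nm,C in(("scene",W),("side",V)):
        m=(np.hypot(C[...,0]-p[0],C[...,1]-p[1])<.045)&(C[...,2]>.015)&(C[...,2]<.053)
        q=C[m][:,:2]
        r=least_squares(lambda x:np.hypot(*(q-x).T)-.018,p[:2],loss="soft_l1",f_scale=.002)
        mt=(np.hypot(C[...,0]-r.x[0],C[...,1]-r.x[1])<.022)&(C[...,2]>.055)
        print((u,v),nm,p,len(q),r.x,np.median(abs(r.fun)),mt.sum(),np.nanmax(C[mt][:,2]) if mt.any() else 0)
a=s["frame"]
def crop(f,x0,y0,w,h,k): return cv2.resize(f[y0:y0+h,x0:x0+w],(w*k,h*k),interpolation=cv2.INTER_CUBIC)
f2=d["side"]["frame"]
t=np.hstack([crop(a,194,190,32,36,8),crop(a,208,252,32,36,8),crop(f2,282,170,32,36,8)])
t2=np.vstack([t,cv2.resize(crop(a,250,160,90,60,8)[:, :],(468,312))if 0 else np.hstack([crop(a,252,162,84,58,5),crop(f2,204,194,110,58,5)[:290,:348]])])
print(t2.shape) if 0 else None
cv2.imwrite("pics/c1.png",t2) if t2.shape[1]<=800 else cv2.imwrite("pics/c1.png",t2[:, :800])
E
```

```text
(327, 322) scene [0.59645693 0.12991146 0.0466479 ] 183 [0.61060208 0.11985241] 0.0007822084438717097 87 0.06295733699531725
(327, 322) side [0.59645693 0.12991146 0.0466479 ] 194 [0.61016102 0.11927026] 0.0009461336491150205 78 0.061948953659300865
(349, 427) scene [0.40236644 0.24955213 0.05366917] 210 [0.3914343  0.25623119] 0.004005187216642358 50 0.06192557843644553
(349, 427) side [0.40236644 0.24955213 0.05366917] 165 [0.4153463  0.23766768] 0.000980500664382409 65 0.06216168915354392
```

View pics/c1.png

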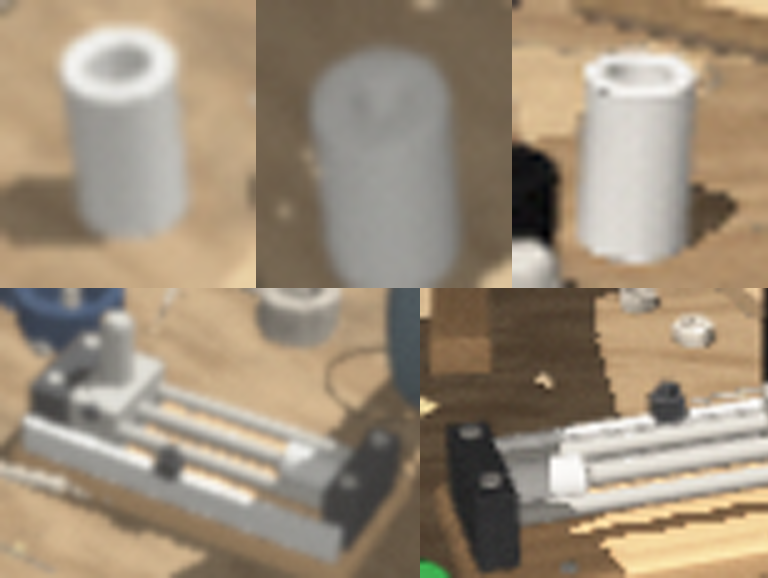

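The crop settles it. The left sleeve, at scene (327,322), has a bore about 0.6 of its outside width, so it is the wide one. The other, at (349,427), is about 0.33, so it is the narrow one. Next I measure the clamp pose, pin, pointer and marker, and what stands near the wide sleeve.

```bash
python3 - <<'E'
from h import *
import pickle
from scipy.optimize import least_squares
d=pickle.load(open("d0.pkl","rb"))
Ws={n:cloud(d[n]) for n in("scene","side")}
p=Ws["scene"][173,275]; print("pin px",p, "marker",Ws["scene"][196,285], "ptr",Ws["scene"][186,270])
for n,C in Ws.items():
    m=(np.hypot(C[...,0]-p[0],C[...,1]-p[1])<.03)&(C[...,2]>.056)&(C[...,2]<.085)
    q=C[m][:,:2]
    r=least_squares(lambda x:np.hypot(*(q-x).T)-.009,p[:2],loss="soft_l1",f_scale=.001)
    print(n,"pin",len(q),r.x,np.median(abs(r.fun)))
    c=r.x
    # clamp region points of z>.008 
    k=(np.hypot(C[...,0]-c[0],C[...,1]-c[1])<.22)&(C[...,2]>.040)&(C[...,2]<.056)
    print(n,"n top",k.sum())
# height map, 1 mm cells, both views
x0,y0=.30,-.20; s=.0015
H=np.zeros((360,300)) # rows x, cols y
for C in Ws.values():
    P=C[~np.isnan(C[...,0])]; P=P[(P[:,2]<.2)]
    i=((P[:,0]-x0)/s).astype(int); j=((P[:,1]-y0)/s).astype(int)
    ok=(i>=0)&(i<360)&(j>=0)&(j<300); np.maximum.at(H,(i[ok],j[ok]),P[ok,2])
img=cv2.applyColorMap(np.clip(H/.1*255,0,255).astype(np.uint8),cv2.COLORMAP_JET)
img=img[::-1,::-1].copy() # up=+x, left=+y
img=cv2.resize(img,None,fx=1.6,fy=1.6,interpolation=cv2.INTER_NEAREST)
for xx in np.arange(.3,.84,.1):
    r=int((360-(xx-x0)/s)*1.6); cv2.line(img,(0,r),(479,r),(90,90,90),1); cv2.putText(img,"%.1f"%xx,(0,r-2),0,.4,(255,255,255))
for yy in np.arange(-.2,.25,.1):
    r=int((300-(yy-y0)/s)*1.6); cv2.line(img,(r,0),(r,575),(90,90,90),1); cv2.putText(img,"%.1f"%yy,(r,10),0,.4,(255,255,255))
cv2.imwrite("pics/h.png",img)
E
```

```text
pin px [ 0.54387144 -0.05478649  0.08080757] marker [ 0.48818536 -0.03411446  0.04582699] ptr [ 0.54323162 -0.035415    0.04862883]
scene pin 60 [ 0.5398349  -0.05337568] 0.0024055352260161137
scene n top 786
side pin 103 [ 0.54888761 -0.07893769] 0.0021621545121827427
side n top 1513
```

View pics/h.png

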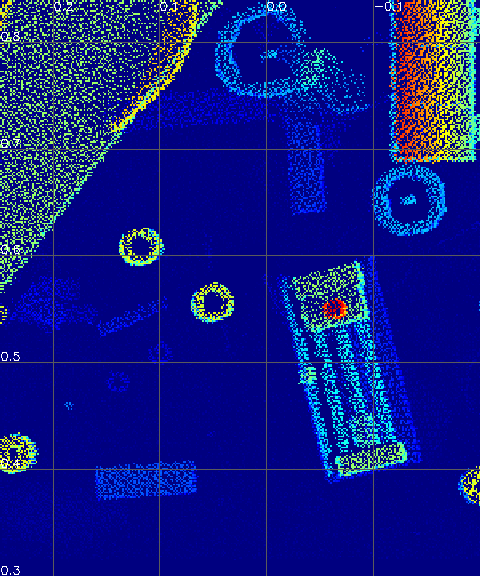

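```bash
cat >> h.py <<'E'
from scipy.optimize import least_squares
def circ(q,c,r):
    s=least_squares(lambda x:np.hypot(*(q-x).T)-r,c,loss="soft_l1",f_scale=.001); return s.x,np.median(abs(s.fun)),len(q)
def region(C,c,r,z0,z1):
    return (np.hypot(C[...,0]-c[0],C[...,1]-c[1])<r)&(C[...,2]>z0)&(C[...,2]<z1)
E
python3 - <<'E'
from h import *
import pickle
d=pickle.load(open("d0.pkl","rb"))
Ws={n:cloud(d[n]) for n in("scene","side")}
c=np.array([.552,-.064])
for n,C in Ws.items():
    print(n,"pin",circ(C[region(C,c,.02,.056,.084)][:,:2],c,.009),"sleeve",circ(C[region(C,(.61,.1195),.03,.01,.056)][:,:2],(.61,.1195),.018))
Q=np.vstack([C[region(C,(.495,-.075),.14,.012,.056)] for C in Ws.values()])
Q=Q[(Q[:,1]<0)]
def ent(a,w):
    e=np.array([-np.sin(a),np.cos(a)]); h=np.histogram(Q[:,:2]@e,bins=np.arange(-.4,.2,w))[0]/len(Q); h=h[h>0]; return -(h*np.log(h)).sum()
A=np.arange(.1,.35,.004); 
for w in(.002,.003): E=[ent(a,w) for a in A]; print("yaw",A[np.argsort(E)[:5]])
a=A[np.argmin(E)]; R=np.array([[np.cos(a),np.sin(a)],[-np.sin(a),np.cos(a)]])
for n,C in Ws.items():
    m=region(C,(.495,-.075),.14,.03,.062)&(C[...,1]<0); dark=m&(d[n]["frame"].max(-1)<75)
    L=(C[dark][:,:2]-c)@R.T; z=C[dark][:,2]
    o=np.argsort(L[:,0]); k=(L[:,1]>.012)&(L[:,0]<.03)&(L[:,0]>-.1)
    print(n,"dark left"); print(np.round(np.c_[L,z][k][np.argsort(L[k,0])]*1000).astype(int).tolist()[:60])
E
```

```text
scene pin (array([ 0.55162543, -0.06257827]), np.float64(0.0005981974658100866), 59) sleeve (array([0.61072435, 0.1197674 ]), np.float64(0.0008006086218702961), 219)
side pin (array([ 0.55090947, -0.06380322]), np.float64(0.0005966436586715305), 100) sleeve (array([0.61018571, 0.1192049 ]), np.float64(0.001009255240599083), 239)
yaw [0.24  0.244 0.236 0.232 0.248]
yaw [0.244 0.232 0.24  0.236 0.252]
scene dark left
[[-56, 46, 41], [18, 33, 46], [18, 33, 40], [19, 32, 42], [22, 32, 44], [22, 31, 41], [23, 31, 47], [26, 31, 42], [26, 31, 45], [26, 30, 39], [29, 31, 41], [29, 31, 44], [29, 30, 37], [29, 35, 47]]
side dark left
[[-61, 33, 43], [-61, 34, 40], [-61, 35, 44], [-58, 34, 44], [-58, 34, 39], [-58, 35, 41], [-57, 38, 50], [-56, 35, 43], [-56, 36, 40], [-55, 38, 37], [-54, 34, 44], [-54, 34, 38], [-54, 35, 41], [-53, 36, 50], [-53, 37, 47], [-52, 33, 44], [-52, 34, 38], [-51, 36, 39], [-50, 41, 47], [-1, 33, 51], [1, 33, 50], [16, 13, 51], [18, 16, 52], [19, 14, 52], [21, 13, 52]]
```

>>> jog_arm --series '[[[0, 0, -20, 0, 0, 0.0, 60], [0, 0, -20, 0, 0, 0.0, 60], [0, -30, 0, 0, 0, 0.05, 60], [0, -40, 0, 0, 0, 0.05, 60], [0, -45, 0, 0, 0, 0.05, 60], [0, -45, 0, 0, 0, 0.02, 60], [0, -45, 0, 0, 0, 0, 60], [0, -45, 0, 0, 0, 0, 60], [0, -45, 0, 0, 0, 0, 60], [0, -40, 0, 0, 0, 0, 60]]]'

```text
time_s: 1.15
eef_pos: [0.1335, -0.2057, 0.2706]
eef_rot: [-0.0, 0.993, 0.114, -0.0]
wrist_force: [-1.2, -1.2, 1.7]
opening: 0.701
grasp_force: 0.0
```

>>> jog_arm --series '[[[40, -16, 0, 0, 0, -0.012, 60], [45, -17, 0, 0, 0, 0, 60], [45, -18, 0, 0, 0, 0, 60], [45, -18, 0, 0, 0, 0, 60], [45, -18, 0, 0, 0, 0, 60], [45, -18, 0, 0, 0, 0, 60], [45, -18, 0, 0, 0, 0, 60], [45, -18, 0, 0, 0, 0, 60], [45, -18, 0, 0, 0, 0, 60], [40, -18, 0, 0, 0, 0, 60]]]'

```text
time_s: 2.15
eef_pos: [0.5108, 0.0618, 0.2709]
eef_rot: [-0.0, 0.993, 0.12, -0.0]
wrist_force: [0.4, -0.3, 1.1]
opening: 0.702
grasp_force: 0.0
```

```bash
python3 - <<'E'
from h import *
import pickle
c=ctrl.camera("wrist"); pickle.dump(c,open("w1.pkl","wb")); print(c["xyz"],c["rotation"])
cv2.imwrite("pics/w1.png",cv2.resize(c["frame"],(800,600),interpolation=cv2.INTER_CUBIC))
E
```

```text
[0.58587698 0.07998802 0.4137582 ] [ 0.12111362  0.7772543  -0.61002085 -0.09529851]
```

View pics/w1.png

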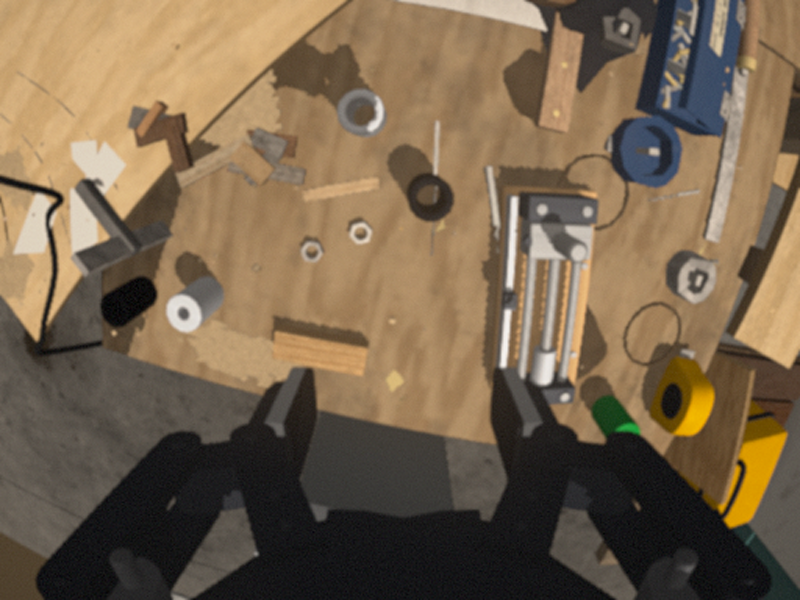

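>>> jog_arm --series '[[[40, -12, 0, 0, 0, 0, 60], [40, -12, 0, 0, 0, 0, 60], [30, -8, 0, 0, 0, 0, 60], [0, 0, 30, 0, 0, 0, 60], [0, 0, 40, 0, 0, 0, 60], [0, 0, 40, 0, 0, 0, 60], [0, 0, 30, 0, 0, 0, 60], [0, 0, 20, 0, 0, 0, 60], [0, 0, 0, 0, 0, 0, 60], [0, 0, 0, 0, 0, 0, 60]]]'

```text
time_s: 3.2
eef_pos: [0.6085, 0.117, 0.1115]
eef_rot: [-0.0, 0.993, 0.12, -0.0]
wrist_force: [0.5, -0.6, -0.1]
opening: 0.704
grasp_force: 0.0
```

The wrist view shows the wide sleeve at (361,112), the narrow one at (195,305), the pin at (575,248), the marker at (509,299), and the bystanders well clear. I'll take fine positions from this picture.

```bash
cat >> h.py <<'E'
def fcloud(c):
    h,w=c["z_map"].shape; u,v=np.meshgrid(np.arange(w),np.arange(h)); z=c["z_map"]
    a=(u-c["cx"])/c["fx"]; b=(v-c["cy"])/c["fy"]; t=np.hypot(a,b)+1e-9; k=np.tan(t)/t*z
    from scipy.spatial.transform import Rotation as Ro; q=np.array(c["rotation"]); R=Ro.from_quat(np.r_[q[1:],q[0]]).as_matrix()
    W=np.stack([a*k,b*k,z],-1)@R.T+np.array(c["xyz"]); W[z==0]=np.nan; return W
E
python3 - <<'E'
from h import *
import pickle
c=pickle.load(open("w1.pkl","rb")); C=fcloud(c)
m=region(C,(.61,.1195),.03,.05,.07); P=C[m]; print("top sleeve",P.mean(0),len(P),P[:,2].min(),P[:,2].max(),circ(P[:,:2],(.61,.1195),.0145))
m=region(C,(.551,-.063),.02,.056,.084); print("pin",circ(C[m][:,:2],(.551,-.063),.009))
m=region(C,(.551,-.063),.02,.084,.1); P=C[m]; print("pintop",np.median(P,0),len(P),P[:,2].max())
f=c["frame"]
x0,y0=310,130
cv2.imwrite("pics/w1c.png",cv2.resize(f[y0:y0+75,x0:x0+80],(800,600)[:1]+(750,),interpolation=cv2.INTER_CUBIC)[:600])
# scene+side of marker
E
```

```text
top sleeve [0.60878765 0.11884236 0.05961561] 462 0.0504933131518262 0.0626352087577105 (array([0.60863545, 0.1185379 ]), np.float64(0.0018163711792488144), 462)
pin (array([ 0.54932327, -0.0634828 ]), np.float64(0.0002631527005584715), 123)
pintop [ 0.54974872 -0.06156046  0.08927059] 169 0.09165110431352147
```

View pics/w1c.png

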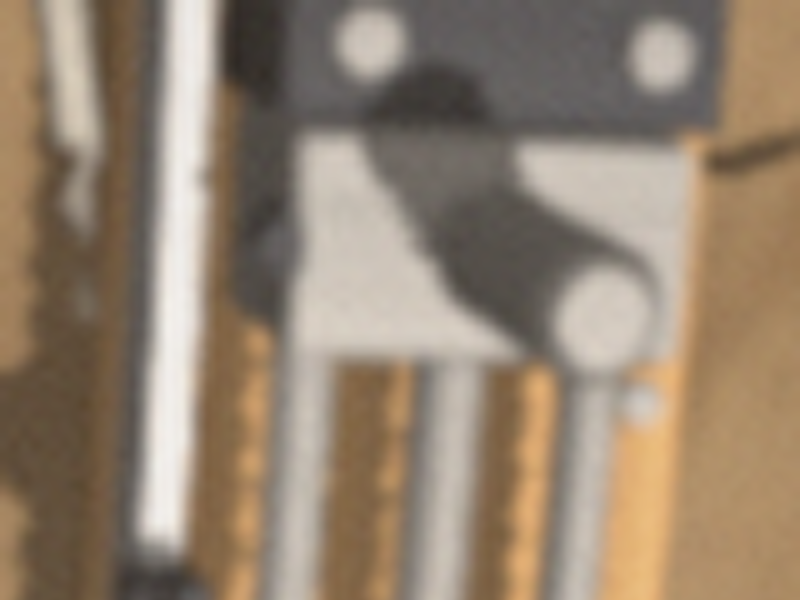

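>>> jog_arm --series '[[[1, -2, 20, 0, 0, 0, 60], [0, 0, 30, 0, 0, 0, 60], [0, 0, 25, 0, 0, 0, 60], [0, 0, 15, 0, 0, 0, 60], [0, 0, 3, 0, 0, 0, 60], [0, 0, 0, 0, 0, 0, 30], [0, 0, 0, 0, 0, 0, 20], [0, 0, 0, 0, 0, 0, 20], [0, 0, 0, 0, 0, 0, 20], [0, 0, 0, 0, 0, 0, 20]]]'

```text
time_s: 4.2
eef_pos: [0.6106, 0.1193, 0.0204]
eef_rot: [0.0, 0.993, 0.12, 0.002]
wrist_force: [0.2, -0.4, 5.5]
opening: 0.398
grasp_force: 60.0
```

>>> jog_arm --series '[[[0, 0, -15, 0, 0, 0, 20], [0, 0, -35, 0, 0, 0, 20], [0, 0, -40, 0, 0, 0, 20], [0, 0, -35, 0, 0, 0, 20], [-15, 25, -5, 0, 0, 0, 20], [-25, 40, 0, 0, 0, 0, 20], [-25, 40, 0, 0, 0, 0, 20], [-21, 35, 0, 0, 0, 0, 20], [-15, 23, 0, 0, 0, 0, 20], [0, 0, 0, 0, 0, 0, 20]]]'

```text
time_s: 5.2
eef_pos: [0.5486, -0.0661, 0.1493]
eef_rot: [0.0, 0.993, 0.118, -0.0]
wrist_force: [0.9, 1.2, -0.9]
opening: 0.397
grasp_force: 60.0
```

```bash
cat > look.py <<'E'
from h import *
import pickle,sys
o=ctrl.get_obs(); t=o["eef_pos"]; print("tcp",t,o["eef_rot"],o["wrist_force"],o["opening"])
d={n:ctrl.camera(n) for n in("scene","side")}; pickle.dump(d,open(sys.argv[1]+".pkl","wb"))
b=t[2]-.0204
for n in d:
    C=cloud(d[n])
    for z0,z1 in((b+.001,b+.012),(b+.045,b+.058)):
        m=region(C,t,.026,z0,z1); 
        if m.sum()>8: print(n,"sleeve",np.round((z0-b)*1e3),circ(C[m][:,:2],t[:2],.018))
    m=region(C,(.551,-.063),.018,.056,.084)
    if m.sum()>8: print(n,"pin",circ(C[m][:,:2],(.551,-.063),.009))
    m=region(C,t,.014,b-.02,b+.02); 
    m=region(C,t,.022,b-.01,b+.015); print("low z",np.nanpercentile(C[m][:,2],2)if m.any()else 0)
E
python3 look.py l1
```

```text
tcp [ 0.54859339 -0.06613138  0.14925429] [ 4.83665924e-04  9.93056070e-01  1.17640967e-01 -1.00410832e-04] [ 0.9496226   1.20257725 -0.91959934] 0.39654280474408354
scene sleeve 1.0 (array([ 0.54907132, -0.06591767]), np.float64(0.0005166946339831679), 46)
scene sleeve 45.0 (array([ 0.54885908, -0.06043464]), np.float64(0.001724369760764479), 65)
scene pin (array([ 0.55174362, -0.0630926 ]), np.float64(0.0005101480028959198), 59)
low z 0.1293449453901144
side sleeve 1.0 (array([ 0.54893038, -0.06443877]), np.float64(0.0006369753200614788), 86)
side sleeve 45.0 (array([ 0.55277266, -0.07124119]), np.float64(0.0018151063054299976), 80)
side pin (array([ 0.55084018, -0.06333355]), np.float64(0.0006334693828395858), 99)
low z 0.1305130681810475
```

>>> jog_arm --series '[[[3, -1.7, 0, 0, 0, 0, 20], [0, 0, 10, 0, 0, 0, 20], [0, 0, 12, 0, 0, 0, 20], [0, 0, 8, 0, 0, 0, 20], [0, 0, 3, 0, 0, 0, 20], [0, 0, 0, 0, 0, 0, 20], [0, 0, 0, 0, 0, 0, 20], [0, 0, 0, 0, 0, 0, 20], [0, 0, 0, 0, 0, 0, 20], [0, 0, 0, 0, 0, 0, 20]]]'

```text
time_s: 6.3
eef_pos: [0.5524, -0.0608, 0.1158]
eef_rot: [0.0, 0.993, 0.12, 0.0]
wrist_force: [-0.5, 0.5, -1.2]
opening: 0.396
grasp_force: 60.0
```

```bash
python3 look.py l2
```

```text
tcp [ 0.55237135 -0.0607999   0.11577478] [1.30322109e-04 9.92829267e-01 1.19540528e-01 3.02876742e-04] [-0.45362283  0.50353522 -1.24651479] 0.3961883726411222
scene sleeve 1.0 (array([ 0.55313183, -0.06104281]), np.float64(0.0007921704779352938), 45)
scene sleeve 45.0 (array([ 0.55273559, -0.0548049 ]), np.float64(0.0015871805079253794), 55)
scene pin (array([ 0.55163981, -0.06257283]), np.float64(0.0006458841959106074), 58)
low z 0.08589523746438751
side sleeve 1.0 (array([ 0.55189943, -0.0608049 ]), np.float64(0.0006406011888042719), 78)
side sleeve 45.0 (array([ 0.55563754, -0.06696071]), np.float64(0.001596130709171053), 67)
side pin (array([ 0.55074091, -0.0633937 ]), np.float64(0.000546094296558752), 97)
low z 0.08643619468536773
```

>>> jog_arm --series '[[[-1.7, 1.6, 0, 0, 0, 0, 20], [0, 0, 0, 0, 0, 0, 20], [0, 0, 0, 0, 0, 0, 20], [0, 0, 3, 0, 0, 0, 20], [0, 0, 3, 0, 0, 0, 20], [0, 0, 3, 0, 0, 0, 20], [0, 0, 3, 0, 0, 0, 20], [0, 0, 0, 0, 0, 0, 20], [0, 0, 0, 0, 0, 0, 20], [0, 0, 0, 0, 0, 0, 20]]]'

```text
time_s: 7.4
eef_pos: [0.551, -0.0627, 0.1035]
eef_rot: [0.0, 0.993, 0.12, 0.0]
wrist_force: [-1.1, -0.2, -1.4]
opening: 0.394
grasp_force: 60.0
```

```bash
python3 look.py l3
```

```text
tcp [ 0.55100859 -0.06268946  0.10352883] [5.04328193e-05 9.92820187e-01 1.19616317e-01 9.75650548e-05] [-1.0977789  -0.16771703 -1.36266178] 0.3938829014834755
scene sleeve 1.0 (array([ 0.55193069, -0.06283168]), np.float64(0.0007160515912809501), 40)
scene sleeve 45.0 (array([ 0.55211477, -0.05652299]), np.float64(0.0016063627759882269), 56)
scene pin (array([ 0.55159308, -0.06270068]), np.float64(0.0006561177435050374), 48)
low z 0.0746066227574565
side sleeve 1.0 (array([ 0.55075207, -0.06285947]), np.float64(0.0005874748243628151), 73)
side sleeve 45.0 (array([ 0.55371219, -0.06772524]), np.float64(0.0015999468607456914), 67)
side pin (array([ 0.55059493, -0.06347303]), np.float64(0.0005663183826976875), 81)
low z 0.07475801508361939
```

The sleeve is centred on the pin with no contact force, so I lower it.

>>> jog_arm --series '[[[0, 0, 5, 0, 0, 0, 20], [0, 0, 6, 0, 0, 0, 20], [0, 0, 6, 0, 0, 0, 20], [0, 0, 6, 0, 0, 0, 20], [0, 0, 4, 0, 0, 0, 20], [0, 0, 2, 0, 0, 0, 20], [0, 0, 1, 0, 0, 0, 20], [0, 0, 1, 0, 0, 0, 20], [0, 0, 0, 0, 0, 0, 20], [0, 0, 0, 0, 0, 0, 20]]]'

```text
time_s: 8.5
eef_pos: [0.551, -0.0627, 0.0726]
eef_rot: [0.0, 0.993, 0.12, 0.0]
wrist_force: [-0.2, 0.5, -0.8]
opening: 0.398
grasp_force: 60.0
```

>>> jog_arm --series '[[[0, 0, 0.7, 0, 0, 0, 20], [0, 0, 0.7, 0, 0, 0, 20], [0, 0, 0.5, 0, 0, 0, 20], [0, 0, 0.5, 0, 0, 0, 20], [0, 0, 0, 0, 0, 0, 20], [0, 0, 0, 0, 0, 0, 20], [0, 0, 0, 0, 0, 0, 20], [0, 0, 0, 0, 0, 0, 20], [0, 0, 0, 0, 0, 0, 20], [0, 0, 0, 0, 0, 0, 20]]]'

```text
time_s: 9.5
eef_pos: [0.5512, -0.0627, 0.0711]
eef_rot: [0.0, 0.993, 0.12, 0.0]
wrist_force: [-2.9, 0.7, 7.0]
opening: 0.398
grasp_force: 61.0
```

```bash
python3 - <<'E'
from h import *
import pickle
# refine mark vs pointer in the clamp frame from unobstructed pictures
a=.240; R=np.array([[np.cos(a),np.sin(a)],[-np.sin(a),np.cos(a)]]); pin={"scene":(.5516,-.0627),"side":(.5507,-.0634),"wrist":(.5493,-.0633)}
d=pickle.load(open("d0.pkl","rb")); d["wrist"]=pickle.load(open("w1.pkl","rb"))
for n in d:
    C=(fcloud if n=="wrist" else cloud)(d[n]); L=(C[...,:2]-pin[n])@R.T
    for nm,x0,x1 in(("mark",-.075,-.035),("ptr",-.012,.012)):
        m=(L[...,0]>x0)&(L[...,0]<x1)&(L[...,1]>.024 if nm=="mark" else L[...,1]>.024)&(L[...,1]<.06)&(C[...,2]>.045)&(C[...,2]<.07)
        if nm=="mark": m&=d[n]["frame"].max(-1)<110
        q=np.c_[L[m],C[m][:,2]]*1e3
        print(n,nm,len(q),np.round(q[np.argsort(q[:,0])],1)[:45].tolist() if n!="scene" or 1 else "")
f=d["wrist"]["frame"]; cv2.imwrite("pics/mk.png",cv2.resize(f[140:205,310:360],None,fx=9,fy=9,interpolation=cv2.INTER_CUBIC))
E
```

```text
scene mark 9 [[-60.5, 48.0, 45.1], [-60.0, 41.6, 47.1], [-59.8, 46.9, 47.3], [-58.8, 39.5, 48.5], [-57.0, 41.6, 49.2], [-55.1, 43.6, 49.8], [-54.8, 42.8, 45.8], [-54.3, 42.4, 51.9], [-51.3, 41.8, 47.0]]
scene ptr 22 [[-11.8, 24.9, 50.2], [-10.6, 28.1, 48.4], [-9.3, 25.9, 49.9], [-6.6, 26.4, 45.9], [-6.4, 26.0, 48.8], [-4.3, 27.7, 49.1], [-3.8, 26.9, 45.1], [-3.7, 26.8, 51.6], [-1.6, 28.5, 48.6], [-1.6, 28.5, 52.0], [-0.3, 31.4, 46.7], [0.6, 29.9, 48.7], [1.7, 28.0, 50.4], [3.4, 25.2, 51.3], [4.0, 29.4, 50.4], [4.4, 28.6, 46.4], [4.9, 27.9, 52.5], [6.6, 25.0, 53.2], [7.6, 28.6, 48.5], [8.3, 27.3, 50.8], [11.1, 28.0, 50.1], [11.2, 27.8, 46.6]]
side mark 18 [[-59.6, 41.4, 45.2], [-58.9, 36.0, 45.4], [-58.1, 38.4, 49.0], [-57.9, 39.3, 46.0], [-56.9, 34.9, 45.7], [-56.4, 36.7, 49.6], [-56.2, 37.2, 46.9], [-55.9, 38.2, 51.2], [-55.1, 33.4, 51.1], [-54.8, 34.3, 45.7], [-54.0, 37.0, 46.6], [-53.3, 39.3, 50.2], [-52.4, 34.7, 50.0], [-52.1, 35.9, 46.8], [-51.6, 37.4, 50.9], [-49.4, 37.1, 45.8], [-48.7, 39.6, 46.9], [-48.5, 32.6, 45.6]]
side ptr 6 [[-11.6, 26.8, 50.1], [-3.9, 28.9, 50.3], [-2.2
[... 1254 characters left out ...]
 [-8.8, 25.3, 49.9], [-8.7, 26.7, 50.4], [-8.5, 28.2, 45.6], [-7.6, 28.0, 49.7], [-7.3, 27.0, 51.0], [-7.3, 25.6, 50.9], [-7.0, 24.6, 51.9], [-6.5, 27.7, 48.3], [-6.2, 25.4, 50.0], [-6.1, 24.1, 49.9], [-6.0, 27.1, 51.0], [-5.0, 28.1, 49.7], [-4.8, 27.0, 50.2], [-4.6, 25.9, 51.1], [-4.5, 24.7, 51.6], [-3.6, 25.5, 49.7], [-3.5, 29.9, 50.8], [-3.4, 27.1, 50.6], [-3.4, 24.4, 50.4], [-3.4, 28.6, 50.9], [-2.4, 26.9, 49.3], [-2.4, 24.2, 49.2], [-2.3, 25.6, 49.7], [-2.3, 28.4, 50.0], [-2.3, 31.2, 50.4], [-2.2, 29.9, 50.7], [-1.4, 32.1, 48.5], [-1.2, 28.1, 48.7], [-1.0, 29.9, 50.1], [-0.9, 27.3, 50.4], [-0.8, 24.6, 50.4], [-0.8, 26.0, 50.8], [-0.8, 31.6, 51.5], [-0.5, 32.9, 46.1], [-0.2, 32.0, 48.0]]
```

View pics/mk.png

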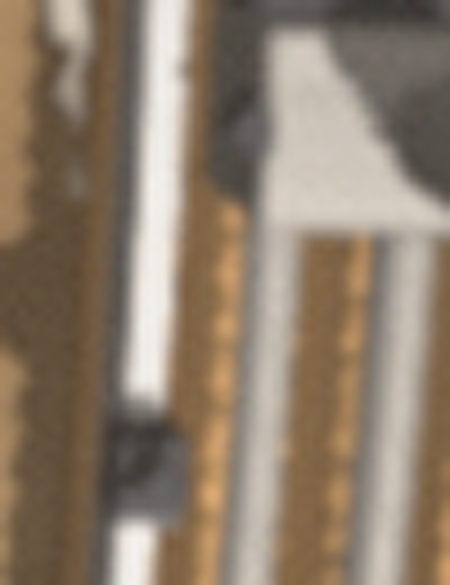

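>>> jog_arm --series '[[[-1, 0, 0, 0, 0, 0, 20], [-2, 0, 0, 0, 0, 0, 20], [-3, 0, 0, 0, 0, 0, 20], [-4, 0, 0, 0, 0, 0, 20], [-4, 0, 0, 0, 0, 0, 20], [-4, 0, 0, 0, 0, 0, 20], [-4, 0, 0, 0, 0, 0, 20], [-3, 0, 0, 0, 0, 0, 20], [0, 0, 0, 0, 0, 0, 20], [0, 0, 0, 0, 0, 0, 20]]]'

```text
time_s: 10.5
eef_pos: [0.5283, -0.0686, 0.0707]
eef_rot: [0.0, 0.993, 0.119, 0.002]
wrist_force: [6.9, 1.8, 0.2]
opening: 0.398
grasp_force: 60.0
```

>>> jog_arm --series '[[[-2, 0, 0, 0, 0, 0, 20], [-4, 0, 0, 0, 0, 0, 20], [-4, 0, 0, 0, 0, 0, 20], [-4, 0, 0, 0, 0, 0, 20], [-4, 0, 0, 0, 0, 0, 20], [-4, 0, 0, 0, 0, 0, 20], [-4, 0, 0, 0, 0, 0, 20], [-2, 0, 0, 0, 0, 0, 20], [0, 0, 0, 0, 0, 0, 20], [0, 0, 0, 0, 0, 0, 20]]]'

```text
time_s: 11.5
eef_pos: [0.5018, -0.0751, 0.0707]
eef_rot: [0.0, 0.993, 0.119, 0.003]
wrist_force: [10.9, 4.4, -3.5]
opening: 0.397
grasp_force: 60.0
```

```bash
python3 - <<'E'
from h import *
import pickle
o=ctrl.get_obs(); print(o["eef_pos"],o["wrist_force"],np.hypot(*(o["eef_pos"][:2]-[.5512,-.0627])))
d={n:ctrl.camera(n) for n in("scene","side","wrist")}; pickle.dump(d,open("p1.pkl","wb"))
def proj(c,P):
    from scipy.spatial.transform import Rotation as Ro; q=np.array(c["rotation"]); R=Ro.from_quat(np.r_[q[1:],q[0]]).as_matrix()
    p=R.T@(P-np.array(c["xyz"])); return p
a=.24; e=np.array([np.cos(a),np.sin(a)]); l=np.array([-np.sin(a),np.cos(a)])
M=np.r_[np.array([.551,-.063])-.054*e+.034*l,.05]; T=[]
for n in d:
    c=d[n]; p=proj(c,M)
    if n=="wrist":
        t=np.arctan2(np.hypot(p[0],p[1]),p[2]); k=t/np.hypot(p[0],p[1]); u,v=c["cx"]+c["fx"]*p[0]*k,c["cy"]+c["fy"]*p[1]*k
    else: u,v=c["cx"]+c["fx"]*p[0]/p[2],c["cy"]+c["fy"]*p[1]/p[2]
    print(n,u,v); u=int(np.clip(u,22,489));v=int(np.clip(v,22,361)); T.append(cv2.resize(c["frame"][v-22:v+22,u-22:u+22],(264,264),interpolation=cv2.INTER_CUBIC))
cv2.imwrite("pics/p1.png",np.hstack(T))
E
```

```text
[ 0.50177052 -0.07506421  0.07068907] [10.91470524  4.4001508  -3.50040541] 0.05095240038960622
scene 286.64615558019466 192.87350144473123
side 253.53081158086815 214.16730737333842
wrist 202.5053798864064 233.19832184936823
```

View pics/p1.png

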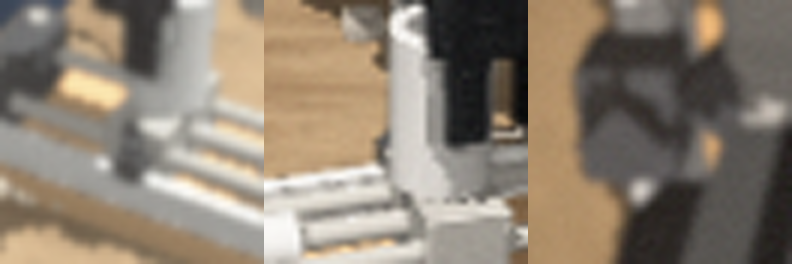

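```bash
python3 - <<'E'
from h import *
import pickle
d=pickle.load(open("p1.pkl","rb")); c=d["wrist"]; C=fcloud(c)
a=.24; R=np.array([[np.cos(a),np.sin(a)],[-np.sin(a),np.cos(a)]]); L=(C[...,:2]-(.5493,-.0633))@R.T*1e3
v0,u0=205,170
f=c["frame"]
# lateral profile: for each lateral band, x-range of points with z .045-.056
for y0 in range(26,46,1):
    m=(L[...,1]>=y0)&(L[...,1]<y0+1)&(L[...,0]>-75)&(L[...,0]<-35)&(C[...,2]>.0455)&(C[...,2]<.057)
    q=np.sort(L[m][:,0]); print(y0,len(q),np.round(q).astype(int).tolist())
big=cv2.resize(f[v0:v0+60,u0:u0+75],(750,600),interpolation=cv2.INTER_CUBIC)
big=cv2.convertScaleAbs(big,alpha=1.6,beta=10)
# clamp-frame x lines at z=.05 (every 5 mm), drawn from nearest cloud coords
from scipy.spatial.transform import Rotation as Ro
q=np.array(c["rotation"]); Rc=Ro.from_quat(np.r_[q[1:],q[0]]).as_matrix()
def px(x,y,z=.05):
    P=np.r_[np.array([.5493,-.0633])+R.T@np.array([x,y])/1e3,z]; p=Rc.T@(P-np.array(c["xyz"])); h=np.hypot(p[0],p[1]); k=np.arctan2(h,p[2])/h
    return int((c["cx"]+c["fx"]*p[0]*k-u0+.5)*10),int((c["cy"]+c["fy"]*p[1]*k-v0+.5)*10)
for x in range(-75,-30,5): cv2.line(big,px(x,46),px(x,52),(0,255,255),1); cv2.putText(big,str(x),px(x,52),0,.5,(0,0,255))
cv2.imwrite("pics/p2.png",big)
E
```

```text
26 38 [-51, -50, -50, -49, -49, -49, -48, -48, -47, -47, -47, -47, -46, -45, -45, -45, -45, -44, -44, -44, -44, -43, -42, -42, -42, -42, -41, -41, -41, -40, -39, -39, -38, -37, -37, -36, -36, -35]
27 27 [-51, -51, -50, -50, -50, -49, -48, -48, -47, -46, -46, -45, -45, -44, -44, -44, -43, -43, -42, -41, -41, -40, -40, -38, -38, -36, -35]
28 28 [-52, -52, -51, -51, -50, -50, -50, -49, -49, -48, -48, -48, -48, -47, -47, -46, -46, -46, -46, -45, -45, -45, -44, -44, -43, -43, -43, -43]
29 17 [-52, -52, -51, -51, -50, -49, -48, -47, -47, -47, -47, -46, -45, -45, -44, -44, -44]
30 17 [-51, -50, -50, -49, -49, -48, -48, -48, -48, -47, -47, -46, -46, -46, -46, -46, -45]
31 11 [-49, -49, -49, -48, -48, -47, -47, -47, -47, -46, -46]
32 6 [-49, -49, -48, -48, -48, -48]
33 1 [-47]
34 12 [-57, -54, -54, -54, -54, -53, -53, -53, -52, -49, -47, -46]
35 25 [-60, -57, -56, -55, -55, -54, -54, -54, -54, -53, -53, -53, -53, -52, -52, -52, -52, -52, -52, -51, -51, -51, -50, -49, -49]
36 22 [-59, -59, -56, -56, -56, -55, -55, -55, -54, -54, -53, -53, -52, -52, -52, -52, -52, -51, -50, -50, -50, -50]
37 27 [-59, -57, -56, -55, -55, -54, -53, -53, -53, -52, -52, -52, -52, -51, -51, -51, -50, -50, -50, -50, -49, -49, -49, -49, -49, -49, -49]
38 24 [-58, -57, -57, -56, -56, -56, -56, -55, -55, -54, -54, -53, -52, -52, -51, -51, -51, -50, -49, -49, -49, -49, -49, -48]
39 23 [-58, -57, -56, -55, -54, -54, -54, -54, -53, -53, -53, -52, -52, -52, -51, -51, -51, -50, -50, -49, -49, -48, -48]
40 14 [-56, -56, -56, -55, -55, -53, -53, -53, -52, -51, -51, -51, -50, -48]
41 18 [-56, -56, -55, -55, -54, -54, -53, -53, -52, -52, -52, -51, -51, -49, -48, -48, -47, -47]
42 17 [-59, -55, -54, -54, -53, -53, -53, -53, -53, -52, -51, -51, -50, -49, -48, -47, -47]
43 10 [-58, -57, -54, -54, -53, -53, -51, -49, -49, -48]
44 4 [-59, -54, -54, -51]
45 0 []
```

View pics/p2.png

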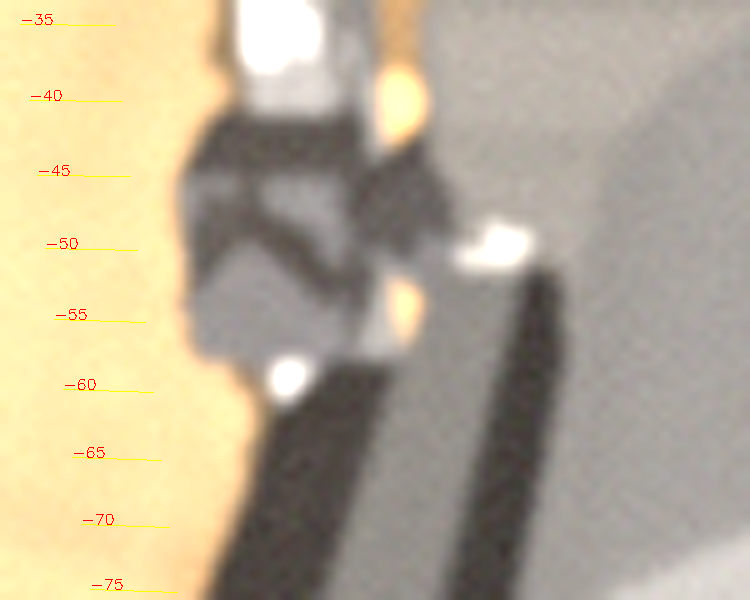

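The wrist depth puts the pointer tip at about -48 mm and the marker tip at about -53 mm along the rods, so I pull 5 mm more.

>>> jog_arm --series '[[[-1, 0, 0, 0, 0, 0, 20], [-2, 0, 0, 0, 0, 0, 20], [-1, 0, 0, 0, 0, 0, 20], [-1, 0, 0, 0, 0, 0, 20], [0, 0, 0, 0, 0, 0, 20], [0, 0, 0, 0, 0, 0, 20], [0, 0, 0, 0, 0, 0, 20], [0, 0, 0, 0, 0, 0, 20], [0, 0, 0, 0, 0, 0, 20], [0, 0, 0, 0, 0, 0, 20]]]'

```text
time_s: 12.65
eef_pos: [0.4971, -0.0762, 0.0707]
eef_rot: [0.0, 0.993, 0.119, 0.003]
wrist_force: [11.7, 4.1, -2.9]
opening: 0.396
grasp_force: 59.9
```

```bash
python3 - <<'E'
from h import *
import pickle
o=ctrl.get_obs(); print(o["eef_pos"],o["eef_rot"],o["wrist_force"],o["grasp_force"],o["opening"],np.hypot(*(o["eef_pos"][:2]-[.5512,-.0627])))
a=.24; R=np.array([[np.cos(a),np.sin(a)],[-np.sin(a),np.cos(a)]])
c=ctrl.camera("wrist"); C=fcloud(c); L=(C[...,:2]-(.5493,-.0633))@R.T*1e3
for y0 in range(27,40):
    m=(L[...,1]>=y0)&(L[...,1]<y0+1)&(L[...,0]>-75)&(L[...,0]<-43)&(C[...,2]>.0455)&(C[...,2]<.057)
    q=np.sort(L[m][:,0]); print(y0,len(q),np.round(np.median(q),1),np.round(q).astype(int).tolist())
s={n:cloud(ctrl.camera(n)) for n in("scene","side")}; t=o["eef_pos"]; b=t[2]-.0204
for n,K in s.items():
    m=region(K,t,.026,b,b+.058); print(n,"sleeve z",np.percentile(K[m][:,2],[1,50]) if m.any() else 0, "top",np.nanmax(K[region(K,t,.02,.06,.13)][:,2]))
    m=region(K,t,.026,b+.002,b+.012)
    if m.sum()>8: print(circ(K[m][:,:2],t[:2],.018))
K=s["scene"]; m=region(K,(.4155,.238),.018,.055,.07); print("narrow top",m.sum())
E
```

```text
[ 0.49710491 -0.07621276  0.07067297] [3.12697237e-04 9.92853901e-01 1.19297126e-01 3.03811692e-03] [11.69289567  4.05393172 -2.88454483] 59.922437627683394 0.39644712632298557 0.055757268907367784
27 28 -49.9 [-56, -55, -55, -55, -55, -53, -53, -53, -53, -53, -52, -51, -51, -50, -50, -50, -49, -49, -49, -48, -48, -48, -47, -46, -45, -45, -44, -44]
28 24 -52.7 [-57, -57, -56, -55, -55, -55, -55, -54, -54, -53, -53, -53, -52, -52, -52, -51, -51, -51, -51, -50, -50, -49, -48, -48]
29 19 -51.1 [-57, -56, -56, -55, -55, -54, -54, -53, -52, -51, -51, -51, -50, -50, -50, -50, -49, -49, -49]
30 16 -52.7 [-55, -55, -55, -54, -54, -53, -53, -53, -53, -52, -52, -51, -51, -50, -50, -50]
31 11 -52.1 [-54, -53, -53, -53, -53, -52, -52, -52, -52, -51, -51]
32 6 -53.0 [-54, -53, -53, -53, -52, -52]
33 2 -53.3 [-53, -53]
34 18 -53.4 [-60, -59, -58, -56, -56, -56, -54, -54, -53, -53, -53, -53, -53, -53, -50, -49, -48, -47]
35 24 -52.6 [-60, -58, -56, -55, -55, -55, -54, -54, -54, -54, -53, -53, -53, -52, -52, -52, -52, -52, -52, -51, -51, -50, -50, -47]
36 27 -52.2 [-59, -59, -58, -56, -56, -56, -55, -54, -54, -53, -53, -53, -52, -52, -52, -51, -51, -51, -51, -51, -51, -50, -50, -49, -48, -47, -47]
37 30 -51.8 [-58, -57, -57, -57, -56, -56, -55, -55, -55, -54, -54, -53, -53, -53, -52, -51, -51, -51, -51, -50, -50, -50, -50, -50, -50, -50, -49, -49, -48, -47]
38 32 -52.0 [-59, -58, -58, -57, -57, -56, -56, -55, -55, -54, -54, -54, -53, -53, -52, -52, -52, -52, -51, -50, -50, -50, -50, -50, -49, -49, -49, -49, -49, -49, -49, -48]
39 21 -53.5 [-58, -58, -57, -57, -56, -56, -56, -56, -55, -54, -54, -53, -53, -52, -51, -51, -50, -49, -49, -48, -48]
scene sleeve z [0.0507016  0.07568736] top 0.1286151442412916
(array([ 0.49806696, -0.07649432]), np.float64(0.0008317392677165726), 44)
side sleeve z [0.05056818 0.07257897] top 0.12964762797342283
(array([ 0.497315 , -0.0759301]), np.float64(0.0007930595416526277), 73)
narrow top 178
```

The pointer tip is at -52.8 mm and the marker tip at -53.3 mm. The sleeve is seated, gripped and still, so I hand in.

```bash
python3 -c "
from bench import ctrl
print(ctrl.hand_in())"
```

```text
the job is handed in; nothing more can be done
None
```

I handed the job in with the wide-bore sleeve seated on the pin and still gripped, holding the jaw open about 53 mm with its pointer within about 1 mm of the marker; the narrow sleeve and bystanders were not touched, and no verdict came back.

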